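# Register the valve tray and load the spare tube

### The job

Get the walnut valve tray ready on the green loading jig: slide it, without lifting it off the jig board, into the corner of the two aluminium fences until it sits flush against both of them. The spare glass tube goes upright in the tray's empty cell beside the tube already there; lower it all the way in rather than dropping it, knock no tube over, and leave the other things on the desk where they are.

Things in the scene. Friction and masses are not known exactly. Their poses are not given: they have to be found in the camera images.
- jig: Loading jig, fixed to the desk: green board 200 (x) x 260 (y) x 8 mm with two aluminium fences 12 mm thick, 25 mm high above the board (tops 33 mm above the desk): one along the whole far (+x) edge, inner face at x = +88 mm, one along the left (+y) edge, inner face at y = +118 mm. The -x and -y sides are open. Origin: centre of the board's underside, on the desk.
- home (a point): Point on the jig board's top face (8 mm above the desk), with the jig's axes, where the tray's origin lies when the tray is flush against both fences: 32 mm from the far fence and 61 mm from the left fence.
- tray: Loose dark walnut open tray on the jig board, 64 (x) x 122 (y) x 30 mm high, walls, middle divider and floor 6 mm thick, with two cells side by side along y, each 52 x 52 mm and 24 mm deep; about 250 g. It starts somewhat askew, some cm away from both fences. Origin: centre of its underside; its axes are within about 0.3 rad of the jig's as they start; flush, they are parallel.
- cell_left (a point): Centre of the floor of the tray's +y cell, 6 mm above the tray's underside; moves with the tray. It already holds the loaded tube.
- cell_right (a point): Centre of the floor of the tray's -y cell, 6 mm above the tray's underside; moves with the tray. It is empty at the start.
- tube_spare: The spare tube, standing free on the desk to the right (-y) of the jig: squat glass output tube: black round base 36 mm across and 20 mm high, above it a clear glass envelope 40 mm across (straight from 20 to 60 mm height, then domed), 70 mm tall overall, about 90 g. Origin: centre of its underside; z points up out of the top.
- tube_loaded: The tube that stands loose in the tray's +y cell: squat glass output tube: black round base 36 mm across and 20 mm high, above it a clear glass envelope 40 mm across (straight from 20 to 60 mm height, then domed), 70 mm tall overall, about 90 g. Origin: centre of its underside; z points up out of the top.
- valve_socket: Bystander: black bakelite valve socket, round, 44 mm across, 20 mm high, standing on the desk. Origin: centre of its underside.
- volume_knob: Bystander: chrome volume knob, round, 38 mm across, 22 mm high, standing on the desk. Origin: centre of its underside.
- heatsink: Bystander: aluminium heatsink, 100 (x) x 60 (y) x 35 mm high, fins along x. Origin: centre of its underside.
- screwdriver: Bystander: screwdriver 180 mm long lying along its x axis on the desk, left of the jig.
Things that resemble listed ones, but are neither listed nor needed, are in the scene too. What is shaped like the tray but turquoise is not meant.

How it is judged:
At the end, for the whole second after the job is handed in: Tray flat on the board, within 3 mm of flush with both fences and 0.035 rad of square; spare tube in the right cell, the other still in the left, each upright (0.12 rad), underside within 6 mm of the cell floor, axis within 12 mm of the cell centre; all at rest (x of tray in the frame of home between -0.003 and 0.003 m and y of tray in the frame of home between -0.003 and 0.003 m and z of tray in the frame of home below 0.003 m and angle between the x axis of tray and the x axis of home, either way round below 0.035 rad and angle between tray's own z axis and vertical below 0.05 rad and horizontal distance between tube_spare and cell_right below 0.012 m and z of tube_spare in the frame of cell_right below 0.006 m and angle between each of tube_spare, tube_loaded's own z axis and vertical below 0.12 rad and linear speed of each of tube_spare, tube_loaded, tray below 0.03 m/s and horizontal distance between tube_loaded and cell_left below 0.012 m and z of tube_loaded in the frame of cell_left below 0.006 m); the robot touches nothing.
It fails at once if the tray is lifted more than 12 mm off the jig board (z of tray in the frame of home above 0.012 m).
It fails at once if a tube is knocked over (tilt above 0.8 rad) (angle between any of tube_spare, tube_loaded's own z axis and vertical above 0.8 rad).
It fails at once if the spare tube is let go with its underside more than 50 mm above the desk (over 35 mm above the cell floor) (height (world z) of tube_spare above 0.05 m and contact force between tube_spare and anything else below 0.01 N).
It fails at once if a bystander (socket, knob, heatsink or screwdriver) is moved more than 30 mm (distance of any of valve_socket, volume_knob, heatsink, screwdriver from where it was at the start of the episode above 0.03 m).
It also fails if it takes over 56 s, if anything falls off the work surface, if the arm or the gripper's body presses on something with over 40 N, if the wrist force passes 120 N, or if a joint passes its speed limit or range.

### The arm

A 6-joint arm with a two-finger parallel gripper is mounted at the origin on the work surface. World frame = base frame: x ahead of the robot, y to its left, z up, the work surface at z = 0. Lengths are in m, angles in rad, forces in N, time in s.
With the tool pointing down it reaches from about 0.325 to 0.775 m from the base axis. Payload 5.5 kg.
Tool frame: the origin (TCP) lies on the centre line of the jaws, within the pads' length; the fingertips stand 11 mm ahead of it and the grasp point (between the pads) lies 8 mm behind it (robot.tip_reach is the distance from the TCP to the fingertips, in m); z points along the fingers, y is the line along which they close (so a half turn about z gives the same grasp; the last joint's range is limited). The gripper opens to 85 mm and grips with 20 to 120 N. Pads are 22 mm wide; open, the fingers measure 114 mm over their backs; the gripper's body (76 mm by 85 mm) begins 54 mm behind the grasp point. The pads swing forward as they close: fully open they stand 13 mm farther back than shut.
Start: joints at [1.089, 0.091, 1.231, -0, 1.82, -0.057], TCP at [0.247, 0.547, 0.214] pointing down, gripper open.
Joint ranges: [-2.87, 2.87], [-0.86, 2.18], [0.17, 2.46], [-1.51, 4.65], [0.06, 2.69], [-2.65, 2.65]. Speed limits (rad/s): [2.57, 2.57, 3.01, 3.14, 3.14, 3.14].

### API

Orientations are given as a unit quaternion [x, y, z, w].
In Python, from bench import robot gives the robot as it stands. The module is installed in compiled form; this text tells all that it offers.
- The arm moves only by the shell command python3 -m crank 'ROWS'. ROWS is JSON, a list of rows, each an object of numbers: "claw": the closure, from 0 (fully open) to 1 (shut); "x", "y", "z": the shift along the tool's x, y, z in mm; "twist": the turn about the tool's z in degrees. A call has 1 to 10 rows; each row shifts and turns the commanded pose from where the row before left it, along the tool's axes as they then stand; what a row does not reach is not made up. A row lasts 1/12 s, in which the tool goes at most 41.7 mm and 7.16 degrees, less where a joint would pass 70% of its speed; a pose out of reach is approached as far as the arm can. A call with a gripper value outside its range is refused whole. The fingers move at their own pace and stop on an object; the grip force is fixed at half the most. Time passes only in rows, so rows that do not move let the fingers close. It gives the time, the measured TCP pose, the force, the opening and the grip force at its end, in the units of the state.
- robot.observe(): the state, without advancing time (a new reading comes with each control period).
- robot.grab_frame(name): name is "side" or "top" or "wrist"; returns a dict with "color" (480x640x3 uint8, blue, green, red), "range_z" (480x640 float32, m along the optical axis (not along the pixel's ray), 0 where there is no reading), "mtx" (3x3 intrinsics, pixels), "position" and "attitude" of the camera in the world. Camera axes: x right, y down, z forward; pixel columns grow to the right and rows downward; lengths in m; the calibration is good to about 2 mm. A picture is of the moment at which its call begins.
- robot.sign_off(): hands the job in; it is judged then, once.
Trained networks look in the newest picture that a camera, given by its name, has taken for a name from the list of things; names that differ only in an ending like _2 or _b are one class to them, and where a whole thing is asked for, a point or a joint stands for the part that bears it (a point fixed in the world has none). Each returns a list of dicts, best first, with "conf" (0 to 1); they miss things now and then, are a little off and sometimes report something else, mostly with a low value. They report only what shows in the picture. A call takes as long as a camera call. They do not tell look-alikes from the thing itself.
- robot.silhouettes(target, camera): "region" (480x640 bool, what is visible of it) and "uv" ([column, row] in pixels, amid what is visible of it).
The state is a dict: "time_s": time; "joint_pos": joint angles; "qvel": joint speeds; "tau": joint torques, N m; "eef_pos": TCP position; "eef_rot": TCP orientation; "ft_force": force on the tool from outside, world axes, zero at the start; "ft_torque": the same for the moment, N m; "opening": opening from 0.0 (shut) to 1.0 (fully open); "grip_force": force on a finger pad.
Only numpy, scipy, OpenCV 4.12 (cv2) and the standard library are available. Lean on these libraries where they do the work, as an engineer would, in place of code of your own. Each camera call takes 0.05 s, during which the arm holds its last target. There are 200 camera calls.

## Working session

There is one attempt and no reset: what is moved stays moved. The work goes in short steps, Python scripts to look and compute and a shell command to move; the robot and the scene stay as the last step left them, time stands still between calls to the robot, and variables do not carry over. Pictures are saved under pics/ and viewed, at most 10 in all, crops included, and the job is handed in when it is done.

```bash
mkdir -p pics
cat > h.py <<'E'
import numpy as np, cv2
from scipy.spatial.transform import Rotation as R
from bench import robot
def cam(f):
    a=np.array(f["attitude"]); M=a if a.shape==(3,3) else R.from_quat(a).as_matrix()
    return M,np.array(f["position"]),np.array(f["mtx"])
def cloud(f):
    M,p,K=cam(f); z=f["range_z"]; v,u=np.mgrid[0:480,0:640]
    P=np.stack([(u-K[0,2])/K[0,0]*z,(v-K[1,2])/K[1,1]*z,z],-1)@M.T+p
    P[z==0]=np.nan; return P
E
python3 - <<'E'
from h import *
ims=[]
for c in ["top","side"]:
    f=robot.grab_frame(c); cv2.imwrite(f"pics/{c}0.png",f["color"]); P=cloud(f); np.save(f"{c}0.npy",P)
    print(c,f["position"])
    for t in ["jig","tray","tube_spare","valve_socket","volume_knob","heatsink","screwdriver"]:
        for d in robot.silhouettes(t,c)[:4]:
            q=P[d["region"]]; 
            print(t,round(d["conf"],2),np.round(d["uv"]),np.round(np.nanmedian(q,0),3),np.round(np.nanmax(q[:,2]),3),np.round(np.nanmin(q,0),3)[:2],np.round(np.nanmax(q,0),3)[:2])
s=robot.observe(); print(s["time_s"],s["eef_pos"],R.from_quat(s["eef_rot"]).as_matrix().round(3))
E
```

```text
top [0.46465089 0.02667489 1.43988978]
jig 0.74 [301. 245.] [0.583 0.041 0.01 ] 0.044 [ 0.487 -0.101] [0.705 0.168]
tray 0.84 [252. 151.] [0.81  0.165 0.011] 0.04 [0.753 0.098] [0.859 0.229]
tray 0.66 [209. 234.] [0.605 0.264 0.009] 0.039 [0.542 0.202] [0.67  0.329]
tray 0.64 [319. 230.] [0.607 0.003 0.019] 0.082 [ 0.572 -0.05 ] [0.643 0.074]
tray 0.22 [409. 299.] [ 0.434 -0.207  0.067] 0.079 [ 0.415 -0.23 ] [ 0.451 -0.19 ]
valve_socket 0.52 [408. 234.] [ 0.59  -0.207  0.016] 0.032 [ 0.568 -0.232] [ 0.612 -0.187]
valve_socket 0.21 [459. 270.] [ 0.501 -0.339  0.022] 0.031 [ 0.484 -0.355] [ 0.518 -0.326]
volume_knob 0.51 [456. 269.] [ 0.502 -0.339  0.021] 0.031 [ 0.484 -0.358] [ 0.521 -0.325]
heatsink 0.77 [458. 196.] [ 0.674 -0.345  0.029] 0.045 [ 0.622 -0.382] [ 0.732 -0.31 ]
screwdriver 0.78 [157. 320.] [0.396 0.4   0.022] 0.034 [0.338 0.384] [0.511 0.429]
side [ 0.50701362 -0.6009324   0.78909022]
jig 0.69 [302. 246.] [0.576 0.017 0.008] 0.04 [ 0.49  -0.104] [0.701 0.198]
tray 0.84 [325. 253.] [ 0.608 -0.005  0.023] 0.041 [ 0.573 -0.051] [0.643 0.086]
tray 0.72 [303. 161.] [0.606 0.261 0.015] 0.034 [0.54  0.197] [0.671 0.349]
tray 0.71 [302. 248.] [0.577 0.018 0.008] 0.077 [ 0.489 -0.104] [0.706 0.191]
tray 0.58 [401. 185.] [0.808 0.16  0.012] 0.033 [0.753 0.094] [0.875 0.263]
tube_spare 0.89 [236. 358.] [ 0.435 -0.223  0.061] 0.072 [ 0.407 -0.233] [ 0.453 -0.157]
valve_socket 0.8 [331. 354.] [ 0.588 -0.218  0.017] 0.024 [ 0.568 -0.234] [ 0.611 -0.193]
heatsink 0.91 [402. 421.] [ 0.673 -0.352  0.027] 0.039 [ 0.622 -0.386] [ 0.736 -0.304]
heatsink 0.17 [301. 251.] [0.578 0.018 0.008] 0.079 [ 0.49  -0.104] [0.706 0.2  ]
screwdriver 0.78 [207. 137.] [0.395 0.397 0.016] 0.027 [0.335 0.381] [0.509 0.455]
screwdriver 0.5 [326. 254.] [ 0.607 -0.007  0.022] 0.041 [ 0.574 -0.051] [0.642 0.071]
0.8 [0.24728371 0.54670073 0.21398958] [[-0.911  0.412 -0.   ]
 [ 0.412  0.911  0.   ]
 [ 0.     0.    -1.   ]]
```

View pics/top0.png

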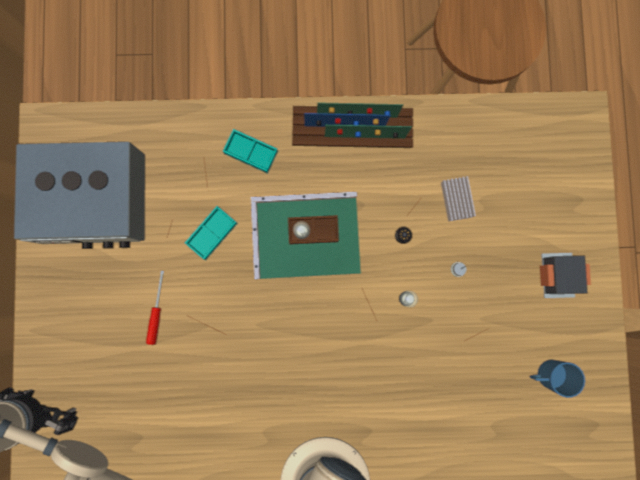

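Run:
```python
import cv2
a=cv2.imread("pics/top0.png")[170:330,250:450]; cv2.imwrite("pics/crop0.png",cv2.resize(a,None,fx=3.7,fy=3.7,interpolation=cv2.INTER_CUBIC))
```

```text
(no output)
```

View pics/crop0.png

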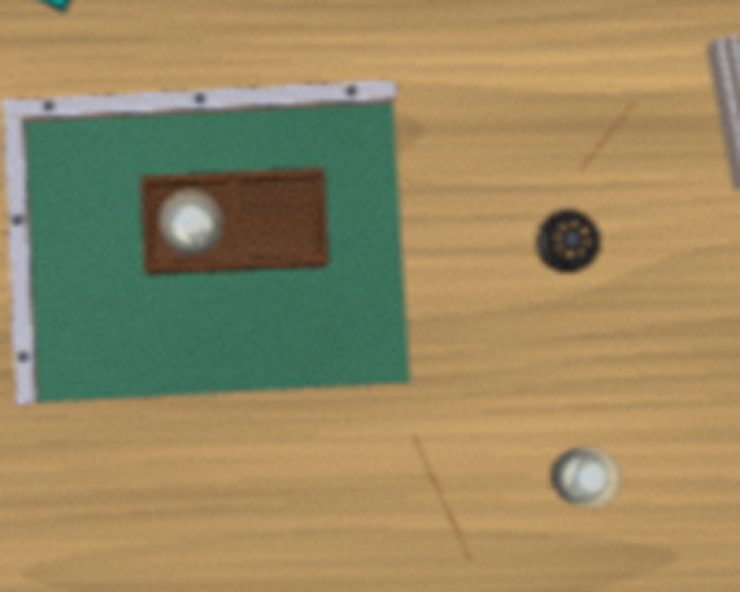

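View pics/side0.png

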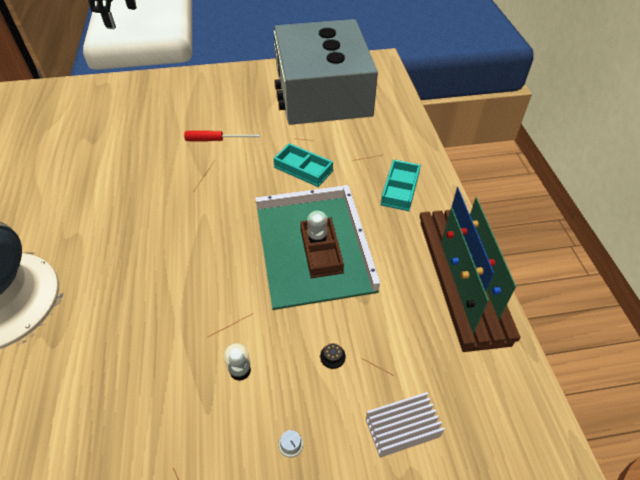

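The three tray-shaped things in the top view are two turquoise ones at (252,151) and (209,234), and the walnut one on the green board at (319,230). Only the walnut one fits the description. The spare tube at (409,299) is free-standing, while the loaded one at (302,230) is in the tray. Next I'll measure the jig, tray and tube.

```bash
cat > m.py <<'E'
from h import *
def onplane(uv,f,h):
    M,p,K=cam(f); d=np.c_[(uv-K[:2,2])/[K[0,0],K[1,1]],np.ones(len(uv))]@M.T
    return (p+d*((h-p[2])/d[:,2])[:,None])
def rect(mask,f,h):
    k=max(cv2.findContours(mask.astype(np.uint8),0,1)[0],key=cv2.contourArea)[:,0,:].astype(float)
    q=onplane(k,f,h)[:,:2]; return q
def box(q):
    (c,s,a)=cv2.minAreaRect((q*1000).astype(np.float32)); return np.round(c,1),np.round(s,1),round(a,2)
def measure(c,jig=True):
    f=robot.grab_frame(c); P=cloud(f); hsv=cv2.cvtColor(f["color"],40); H,S,V=cv2.split(hsv)
    near=(P[...,0]>.45)&(P[...,0]<.75)&(P[...,1]>-.13)&(P[...,1]<.2)
    g=near&(H>60)&(H<85)&(S>80)&(V<160)
    w=near&((H<18)|(H>170))&(S>90)&(V<120)
    w=cv2.morphologyEx(w.astype(np.uint8),cv2.MORPH_OPEN,np.ones((3,3)))
    k=max(cv2.findContours(w,0,1)[0],key=cv2.contourArea)
    print(c,"board",box(rect(g,f,.008)),"tray",box(rect(w,f,.038)), len(k))
    return f,P
if __name__=="__main__":
    for c in ["top","side"]:
        f,P=measure(c)
        for lo,hi,name,sel in [(.062,.09,"tubetops",None)]:
            for n,x0,x1,y0,y1 in [("spare",.39,.48,-.26,-.15),("loaded",.55,.68,-.02,.1)]:
                m=(P[...,0]>x0)&(P[...,0]<x1)&(P[...,1]>y0)&(P[...,1]<y1)&(P[...,2]>(.03 if n=="spare" else .05))
                q=P[m]; print(c,n,len(q),np.median(q,0).round(4),q.min(0).round(3),q.max(0).round(3))
E
python3 m.py
```

```text
top board (array([588.2,  26.8]), array([185.5, 244.2]), 1.7) tray (array([605.5,  14.3]), array([ 62.9, 117.8]), 1.24) 143
top spare 248 [ 0.4331 -0.2069  0.0671] [ 0.413 -0.231  0.031] [ 0.451 -0.191  0.078]
top loaded 229 [0.6017 0.0407 0.0811] [0.583 0.024 0.051] [0.622 0.059 0.091]
side board (array([591.2,  21.5]), array([190.6, 250. ]), 1.65) tray (array([ 6.058e+02, -4.000e-01]), array([ 63.7, 138.2]), 1.19) 204
side spare 656 [ 0.4347 -0.2207  0.0638] [ 0.414 -0.233  0.03 ] [ 0.453 -0.194  0.072]
side loaded 411 [0.6017 0.0292 0.0758] [0.584 0.018 0.05 ] [0.621 0.056 0.086]
```

```bash
python3 -m crank '[{"claw":0,"twist":-6.5},{"claw":0,"twist":-6.5},{"claw":0,"twist":-6.5},{"claw":0,"twist":-6.5},{"claw":0,"x":-17,"y":-30},{"claw":0,"x":-17,"y":-30},{"claw":0,"x":-17,"y":-30},{"claw":0,"x":-17,"y":-30},{"claw":0,"x":-17,"y":-30},{"claw":0,"x":-17,"y":-30}]'; python3 -m crank '[{"claw":0,"x":-17,"y":-30},{"claw":0,"x":-17,"y":-30},{"claw":0,"x":-17,"y":-30},{"claw":0,"x":-17,"y":-30},{"claw":0,"x":-17,"y":-30},{"claw":0,"x":-17,"y":-30},{"claw":0,"x":-17,"y":-30},{"claw":0,"x":-17,"y":-30},{"claw":0,"x":-17,"y":-30},{"claw":0,"x":-17,"y":-30}]'
```

```text
$[0]: bad value
$[0]: bad value
```

```bash
python3 -m crank '[{"claw":0,"x":0,"y":0,"z":0,"twist":-6.5}]'
```

```text
time_s: 0.98
eef_pos: [0.2473, 0.5467, 0.214]
eef_rot: [0.155, 0.988, 0.0, 0.0]
ft_force: [0.7, -0.5, 0.4]
opening: 0.998
grip_force: 0.0
```

```bash
python3 -m crank '[{"claw":0,"x":0,"y":0,"z":0,"twist":-6.5},{"claw":0,"x":0,"y":0,"z":0,"twist":-6.5},{"claw":0,"x":0,"y":0,"z":0,"twist":-6.5},{"claw":0,"x":-17,"y":-30,"z":0,"twist":0},{"claw":0,"x":-17,"y":-30,"z":0,"twist":0},{"claw":0,"x":-17,"y":-30,"z":0,"twist":0},{"claw":0,"x":-17,"y":-30,"z":0,"twist":0},{"claw":0,"x":-17,"y":-30,"z":0,"twist":0},{"claw":0,"x":-17,"y":-30,"z":0,"twist":0},{"claw":0,"x":-17,"y":-30,"z":0,"twist":0}]'; python3 -m crank '[{"claw":0,"x":-17,"y":-30,"z":0,"twist":0},{"claw":0,"x":-17,"y":-30,"z":0,"twist":0},{"claw":0,"x":-17,"y":-30,"z":0,"twist":0},{"claw":0,"x":-17,"y":-30,"z":0,"twist":0},{"claw":0,"x":-17,"y":-30,"z":0,"twist":0},{"claw":0,"x":-17,"y":-30,"z":0,"twist":0},{"claw":0,"x":-17,"y":-30,"z":0,"twist":0},{"claw":0,"x":-17,"y":-30,"z":0,"twist":0},{"claw":0,"x":-17,"y":-30,"z":0,"twist":0},{"claw":0,"x":-17,"y":-30,"z":0,"twist":0}]'; python3 -m crank '[{"claw":0,"x":-17,"y":-30,"z":0,"twist":0},{"claw":0,"x":-17,"y":-30,"z":0,"twist":0},{"claw":0,"x":-17,"y":-30,"z":0,"twist":0},{"claw":0,"x":0,"y":0,"z":0,"twist":0},{"claw":0,"x":0,"y":0,"z":0,"twist":0}]'
python3 - <<'E'
from h import *
f=robot.grab_frame("wrist"); cv2.imwrite("pics/w1.png",f["color"]); np.save("w1.npy",cloud(f)); print(f["position"])
for d in robot.silhouettes("tray","wrist"): print(d["conf"],d["uv"])
E
```

```text
time_s: 1.82
eef_pos: [0.3728, 0.3388, 0.2142]
eef_rot: [-0.015, 1.0, 0.0, 0.0]
ft_force: [0.3, 0.7, 0.1]
opening: 1.001
grip_force: 0.0
time_s: 2.65
eef_pos: [0.5516, 0.0436, 0.2141]
eef_rot: [-0.014, 1.0, 0.0, 0.0]
ft_force: [0.2, 0.6, -0.5]
opening: 1.0
grip_force: 0.0
time_s: 3.07
eef_pos: [0.6048, -0.0448, 0.2129]
eef_rot: [-0.013, 1.0, 0.0, -0.001]
ft_force: [0.5, -0.4, -0.3]
opening: 0.999
grip_force: 0.0
[ 0.53246419 -0.04592233  0.37186609]
0.88 [598.7, 222.0]
0.71 [437.6, 373.4]
0.6 [366.1, 208.5]
```

View pics/w1.png

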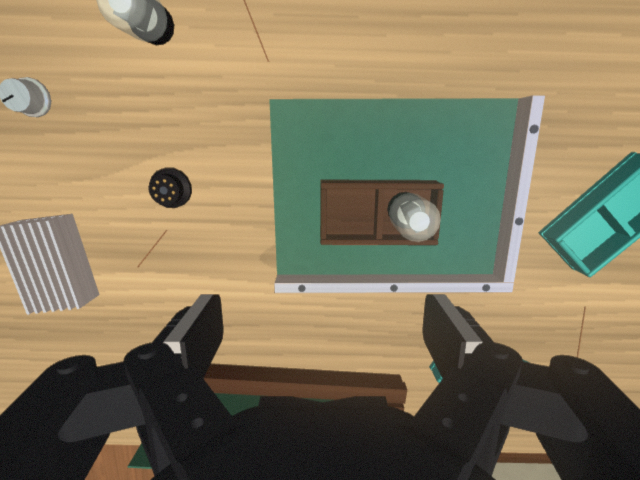

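```bash
cat >> m.py <<'E'
def wrist():
    f=robot.grab_frame("wrist"); P=cloud(f); H,S,V=cv2.split(cv2.cvtColor(f["color"],40)); return f,P,H,S,V
E
python3 - <<'E'
from m import *
f,P,H,S,V=wrist()
pts=np.array([[321,180.5],[442,181.5],[320.5,245],[439,244.5]],float)
print(onplane(pts,f,.038).round(4)[:,:2])
b=np.array([[270,99.5],[517,97.5],[275,277],[495,275.5]],float)
print(onplane(b,f,.008).round(4)[:,:2])
reg=robot.silhouettes("tray","wrist")
m=(H>60)&(H<85)&(S>80)&(V<160); m[285:]=0; m[:,525:]=0
print("green",box(rect(m,f,.008)))
w=((P[...,2]>.033)&(P[...,2]<.043)); w[:170]=0;w[255:]=0;w[:,:310]=0;w[:,455:]=0
print("rim",box(rect(w,f,.038)), "rim z",np.nanmedian(P[w],0))
print("boardz",np.nanmedian(P[120:160,300:480].reshape(-1,3),0),"desk z",np.nanmedian(P[120:160,180:250].reshape(-1,3),0))
s=robot.observe();print(s["eef_pos"],R.from_quat(s["eef_rot"]).as_matrix().round(4))
E
```

```text
[[ 0.5712 -0.0442]
 [ 0.5686  0.074 ]
 [ 0.6372 -0.0429]
 [ 0.633   0.0792]]
[[ 0.496  -0.0974]
 [ 0.4868  0.1487]
 [ 0.687  -0.0942]
 [ 0.6776  0.1596]]
green (array([585.6,  26.8]), array([185.5, 246. ]), 1.7)
rim (array([602.9,  14. ]), array([ 63.5, 120.7]), 1.5) rim z [0.59484048 0.01360173 0.03640195]
boardz [0.53072839 0.02534699 0.00688372] desk z [ 0.53620561 -0.15784072 -0.00113984]
[ 0.60425083 -0.04206788  0.21449299] [[-9.995e-01 -3.030e-02  6.000e-04]
 [-3.030e-02  9.995e-01  2.000e-04]
 [-6.000e-04  2.000e-04 -1.000e+00]]
```

```bash
python3 -m crank '[{"claw":0.55,"x":0,"y":-2,"z":30,"twist":0},{"claw":0.55,"x":0,"y":0,"z":30,"twist":0},{"claw":0.55,"x":0,"y":0,"z":30,"twist":0},{"claw":0.55,"x":0,"y":0,"z":30,"twist":0},{"claw":0.55,"x":0,"y":0,"z":20,"twist":0},{"claw":0.55,"x":0,"y":0,"z":0,"twist":0},{"claw":0.55,"x":0,"y":0,"z":0,"twist":0}]'
python3 - <<'E'
from h import *
f=robot.grab_frame("side"); c=f["color"][180:330,220:420]; cv2.imwrite("pics/s2.png",cv2.resize(c,None,fx=3.5,fy=3.5)); print(robot.observe()["eef_pos"])
E
```

```text
time_s: 3.85
eef_pos: [0.6037, -0.0441, 0.0735]
eef_rot: [-0.015, 1.0, 0.0, -0.001]
ft_force: [-0.4, 0.4, 1.1]
opening: 0.448
grip_force: 0.0
[ 0.60489357 -0.04443702  0.07556575]
```

View pics/s2.png

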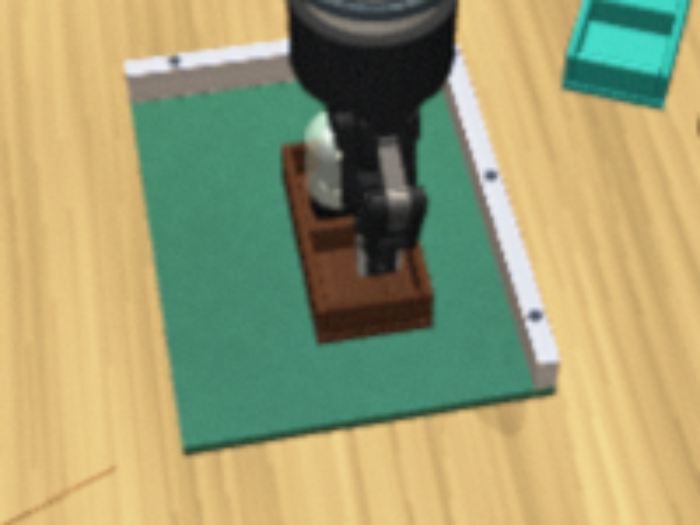

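The side crop shows the near finger outside the walnut tray's right wall, over the gripper at crop (380,265), and the loaded tube upright at (325,170). Next I'll descend and grip the wall.

```bash
python3 -m crank '[{"claw":0.55,"x":0,"y":0,"z":20,"twist":0},{"claw":0.55,"x":0,"y":0,"z":22,"twist":0},{"claw":0.55,"x":0,"y":0,"z":0,"twist":0},{"claw":0.8,"x":0,"y":0,"z":0,"twist":0},{"claw":0.9,"x":0,"y":0,"z":0,"twist":0},{"claw":1,"x":0,"y":0,"z":0,"twist":0},{"claw":1,"x":0,"y":0,"z":0,"twist":0},{"claw":1,"x":0,"y":0,"z":0,"twist":0},{"claw":1,"x":0,"y":0,"z":0,"twist":0}]'
```

```text
time_s: 4.65
eef_pos: [0.605, -0.0453, 0.0328]
eef_rot: [-0.014, 1.0, -0.0, 0.001]
ft_force: [0.7, -0.4, 0.5]
opening: -0.0
grip_force: 0.0
```

Run:
```python
from h import *
f=robot.grab_frame("side"); c=f["color"][190:310,240:400]; cv2.imwrite("pics/s3.png",cv2.resize(c,None,fx=4.5,fy=4.5)); s=robot.observe(); print(s["eef_pos"],s["opening"],s["grip_force"],s["ft_force"])
```

```text
[ 0.60481528 -0.04525605  0.03247621] 0.0013246894533282154 0.0 [ 0.42491586 -0.40282237 -0.58304986]
```

View pics/s3.png

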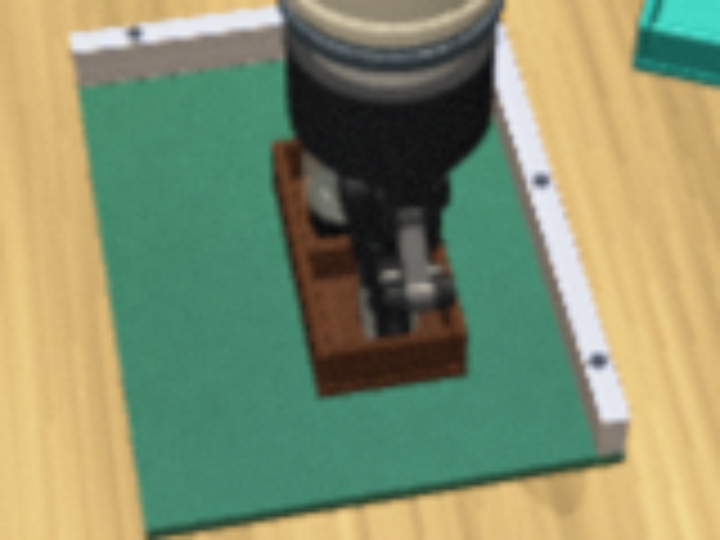

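Run:
```python
from m import *
print(robot.tip_reach)
f=robot.grab_frame("side"); M,p,K=cam(f)
def pr(q): c=M.T@(np.array(q)-p); c=K@c; u=c[:2]/c[2]; return ((u-[240,190])*4.5).round(0)
for q in [(.605,-.0453,.0215),(.605,-.0453,.033),(.605,-.0453,.045),(.605,-.044,.038),(.572,-.047,.038),(.572,-.047,.008),(.639,-.045,.038)]: print(q,pr(q))
P=cloud(f)
for v in range(250,276,2): print(v,[tuple((P[v,u]*1000).round(0).astype(int)) for u in (318,326)])
```

```text
0.011
(0.605, -0.0453, 0.0215) [381. 359.]
(0.605, -0.0453, 0.033) [381. 343.]
(0.605, -0.0453, 0.045) [382. 325.]
(0.605, -0.044, 0.038) [381. 333.]
(0.572, -0.047, 0.038) [303. 349.]
(0.572, -0.047, 0.008) [304. 392.]
(0.639, -0.045, 0.038) [462. 324.]
250 [(np.int64(601), np.int64(9), np.int64(15)), (np.int64(599), np.int64(-88), np.int64(135))]
252 [(np.int64(600), np.int64(4), np.int64(15)), (np.int64(598), np.int64(-94), np.int64(138))]
254 [(np.int64(599), np.int64(-1), np.int64(15)), (np.int64(597), np.int64(-102), np.int64(142))]
256 [(np.int64(599), np.int64(-4), np.int64(12)), (np.int64(596), np.int64(-106), np.int64(142))]
258 [(np.int64(598), np.int64(-9), np.int64(13)), (np.int64(596), np.int64(-108), np.int64(140))]
260 [(np.int64(597), np.int64(-13), np.int64(11)), (np.int64(604), np.int64(-60), np.int64(71))]
262 [(np.int64(596), np.int64(-20), np.int64(14)), (np.int64(605), np.int64(-59), np.int64(64))]
264 [(np.int64(596), np.int64(-23), np.int64(13)), (np.int64(605), np.int64(-59), np.int64(57))]
266 [(np.int64(592), np.int64(-46), np.int64(37)), (np.int64(607), np.int64(-48), np.int64(37))]
268 [(np.int64(592), np.int64(-48), np.int64(34)), (np.int64(607), np.int64(-49), np.int64(31))]
270 [(np.int64(592), np.int64(-49), np.int64(28)), (np.int64(607), np.int64(-48), np.int64(24))]
272 [(np.int64(592), np.int64(-49), np.int64(22)), (np.int64(607), np.int64(-48), np.int64(17))]
274 [(np.int64(592), np.int64(-49), np.int64(16)), (np.int64(607), np.int64(-48), np.int64(11))]
```

```bash
python3 -m crank '[{"claw":0.55,"x":0,"y":0,"z":0,"twist":0},{"claw":0.55,"x":0,"y":0,"z":0,"twist":0},{"claw":0.55,"x":0,"y":0,"z":0,"twist":0},{"claw":0.55,"x":0,"y":0,"z":7,"twist":0},{"claw":0.55,"x":0,"y":0,"z":0,"twist":0}]';python3 -m crank '[{"claw":0.8,"x":0,"y":0,"z":0,"twist":0},{"claw":0.9,"x":0,"y":0,"z":0,"twist":0},{"claw":1,"x":0,"y":0,"z":0,"twist":0},{"claw":1,"x":0,"y":0,"z":0,"twist":0},{"claw":1,"x":0,"y":0,"z":0,"twist":0}]'
```

```text
time_s: 5.17
eef_pos: [0.6039, -0.0451, 0.0234]
eef_rot: [-0.014, 1.0, 0.0, -0.001]
ft_force: [-0.2, 0.9, 0.2]
opening: 0.45
grip_force: 0.0
time_s: 5.58
eef_pos: [0.6047, -0.0452, 0.0252]
eef_rot: [-0.014, 1.0, -0.0, 0.0]
ft_force: [0.2, 0.5, 0.1]
opening: 0.001
grip_force: 0.0
```

Run:
```python
from h import *
f=robot.grab_frame("wrist"); g=robot.grab_frame("side"); cv2.imwrite("pics/w4.png",np.hstack([cv2.resize(f["color"][160:480,180:540],(405,360)),cv2.resize(g["color"][190:310,260:390],(390,360))]))
P=cloud(g)
for v in range(254,280,2): print(v,[list((P[v,u]*1000).round(0).astype(int).tolist()) for u in (320,324,328,332)])
```

```text
254 [[594, -58, 88], [595, -91, 130], [602, -91, 128], [607, -99, 137]]
256 [[594, -58, 82], [595, -93, 126], [600, -103, 138], [607, -102, 135]]
258 [[595, -54, 71], [593, -103, 134], [600, -104, 134], [606, -108, 137]]
260 [[595, -54, 66], [595, -95, 118], [600, -106, 132], [606, -108, 133]]
262 [[595, -52, 56], [595, -95, 112], [599, -108, 129], [623, -25, 16]]
264 [[595, -52, 50], [601, -60, 60], [609, -58, 55], [619, -45, 37]]
266 [[596, -47, 38], [601, -58, 51], [609, -57, 48], [618, -48, 34]]
268 [[596, -47, 32], [603, -48, 31], [611, -47, 28], [619, -47, 26]]
270 [[595, -50, 29], [603, -50, 27], [611, -48, 24], [618, -49, 22]]
272 [[596, -47, 19], [603, -49, 20], [611, -50, 19], [619, -46, 13]]
274 [[595, -50, 17], [603, -47, 11], [611, -49, 12], [618, -49, 10]]
276 [[596, -47, 6], [603, -48, 6], [611, -50, 7], [618, -51, 7]]
278 [[595, -53, 8], [602, -54, 7], [610, -54, 7], [617, -57, 8]]
```

View pics/w4.png

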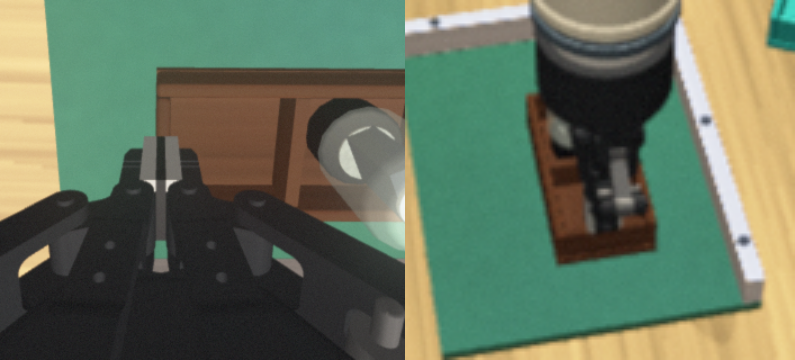

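The wrist view shows the shut fingers still above the wall's top edge, around (162,160). The tips are about 15–20 mm higher than the TCP figure implies, so I'll probe lower in force-checked steps.

```bash
python3 -m crank '[{"claw":0.55,"x":0,"y":0,"z":0,"twist":0},{"claw":0.55,"x":0,"y":0,"z":0,"twist":0},{"claw":0.55,"x":0,"y":0,"z":0,"twist":0},{"claw":0.55,"x":0,"y":0,"z":6,"twist":0},{"claw":0.55,"x":0,"y":0,"z":6,"twist":0},{"claw":0.55,"x":0,"y":0,"z":0,"twist":0}]';python3 -m crank '[{"claw":0.8,"x":0,"y":0,"z":0,"twist":0},{"claw":0.9,"x":0,"y":0,"z":0,"twist":0},{"claw":1,"x":0,"y":0,"z":0,"twist":0},{"claw":1,"x":0,"y":0,"z":0,"twist":0},{"claw":1,"x":0,"y":0,"z":0,"twist":0}]'
```

```text
time_s: 6.18
eef_pos: [0.6035, -0.0451, 0.0108]
eef_rot: [-0.014, 1.0, 0.0, -0.001]
ft_force: [0.3, 0.6, 0.3]
opening: 0.447
grip_force: 0.0
time_s: 6.6
eef_pos: [0.6048, -0.0453, 0.0132]
eef_rot: [-0.014, 1.0, -0.0, 0.0]
ft_force: [0.7, 1.2, -0.6]
opening: 0.044
grip_force: 61.2
```

```bash
python3 -m crank '[{"claw":1,"x":-1,"y":1,"z":0,"twist":0},{"claw":1,"x":-1,"y":2,"z":0,"twist":0},{"claw":1,"x":-2,"y":4,"z":0,"twist":0},{"claw":1,"x":-2,"y":4,"z":0,"twist":0},{"claw":1,"x":-2,"y":4,"z":0,"twist":0},{"claw":1,"x":-2,"y":4,"z":0,"twist":0},{"claw":1,"x":-2,"y":4,"z":0,"twist":0},{"claw":1,"x":-2,"y":4,"z":0,"twist":0},{"claw":1,"x":-2,"y":4,"z":0,"twist":0},{"claw":1,"x":-2,"y":4,"z":0,"twist":0}]';python3 -m crank '[{"claw":1,"x":-2,"y":4,"z":0,"twist":0},{"claw":1,"x":-2,"y":4,"z":0,"twist":0},{"claw":1,"x":-2,"y":4,"z":0,"twist":0},{"claw":1,"x":-2,"y":4,"z":0,"twist":0},{"claw":1,"x":-2,"y":4,"z":0,"twist":0},{"claw":1,"x":-2,"y":4,"z":0,"twist":0},{"claw":1,"x":-2,"y":4,"z":0,"twist":0},{"claw":1,"x":-2,"y":4,"z":0,"twist":0},{"claw":1,"x":-2,"y":2,"z":0,"twist":0},{"claw":1,"x":-1,"y":1,"z":0,"twist":0}]'
python3 - <<'E'
from m import *
s=robot.observe(); print(s["eef_pos"],s["opening"],s["ft_force"])
f=robot.grab_frame("top"); g=robot.grab_frame("side")
cv2.imwrite("pics/t5.png",np.hstack([cv2.resize(f["color"][180:290,240:370],(416,352)),cv2.resize(g["color"][170:310,250:400],(377,352))]))
E
```

```text
time_s: 7.43
eef_pos: [0.6219, -0.0093, 0.0132]
eef_rot: [-0.015, 1.0, -0.0, 0.0]
ft_force: [-1.0, -3.0, 2.0]
opening: 0.042
grip_force: 61.5
time_s: 8.27
eef_pos: [0.6397, 0.0265, 0.0132]
eef_rot: [-0.015, 1.0, 0.0, -0.0]
ft_force: [-3.1, -3.4, 5.9]
opening: 0.043
grip_force: 61.9
[0.63966876 0.02650089 0.01321613] 0.04302815840422766 [-3.13271768 -3.44533984  5.90221275]
```

View pics/t5.png

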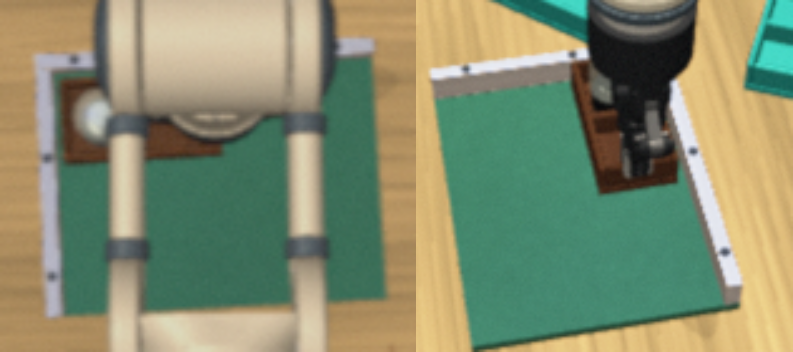

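The tray followed the gripper. It now has a gap of about 10 mm at the far fence and about 6 mm at the left one, with the loaded tube upright at (95,115). Next I'll nudge +y until contact, then +x.

```bash
python3 -m crank '[{"claw":1,"x":-1,"y":0,"z":0,"twist":0},{"claw":1,"x":-1,"y":0,"z":0,"twist":0},{"claw":1,"x":-1,"y":0,"z":0,"twist":0},{"claw":1,"x":-1,"y":0,"z":0,"twist":0},{"claw":1,"x":-1,"y":0,"z":0,"twist":0},{"claw":1,"x":-1,"y":0,"z":0,"twist":0}]';python3 -m crank '[{"claw":1,"x":0,"y":1,"z":0,"twist":0},{"claw":1,"x":0,"y":1,"z":0,"twist":0},{"claw":1,"x":0,"y":1,"z":0,"twist":0},{"claw":1,"x":0,"y":1,"z":0,"twist":0}]'
```

```text
time_s: 8.87
eef_pos: [0.6451, 0.0274, 0.0132]
eef_rot: [-0.015, 1.0, 0.001, -0.001]
ft_force: [-5.0, 0.7, 6.6]
opening: 0.042
grip_force: 62.0
time_s: 9.2
eef_pos: [0.6458, 0.0301, 0.0132]
eef_rot: [-0.014, 1.0, -0.0, 0.0]
ft_force: [-1.0, -5.3, 4.5]
opening: 0.04
grip_force: 61.7
```

```bash
python3 -m crank '[{"claw":1,"x":0,"y":1,"z":0,"twist":0},{"claw":1,"x":0,"y":1,"z":0,"twist":0}]';python3 -m crank '[{"claw":1,"x":0,"y":1,"z":0,"twist":0}]';python3 -m crank '[{"claw":1,"x":-1,"y":0,"z":0,"twist":0},{"claw":1,"x":-1,"y":0,"z":0,"twist":0}]'
```

```text
time_s: 9.37
eef_pos: [0.6457, 0.032, 0.0132]
eef_rot: [-0.014, 1.0, -0.0, 0.0]
ft_force: [0.2, -4.3, 5.8]
opening: 0.041
grip_force: 61.8
time_s: 9.45
eef_pos: [0.6457, 0.0324, 0.0132]
eef_rot: [-0.014, 1.0, -0.001, 0.0]
ft_force: [0.1, -8.7, 5.1]
opening: 0.037
grip_force: 61.8
time_s: 9.62
eef_pos: [0.646, 0.0323, 0.0132]
eef_rot: [-0.014, 1.0, -0.001, -0.002]
ft_force: [-7.3, -7.5, 9.8]
opening: 0.039
grip_force: 62.3
```

```bash
python3 -m crank '[{"claw":1,"x":-1,"y":0,"z":0,"twist":0},{"claw":1,"x":-1,"y":0,"z":0,"twist":0}]';python3 -m crank '[{"claw":1,"x":-1,"y":0,"z":0,"twist":0},{"claw":1,"x":-1,"y":0,"z":0,"twist":0}]'
python3 - <<'E'
from m import *
f=robot.grab_frame("top"); g=robot.grab_frame("side")
cv2.imwrite("pics/t6.png",np.hstack([cv2.resize(f["color"][185:265,245:325],(400,400),interpolation=2),cv2.resize(g["color"][180:260,300:380],(400,400),interpolation=2)]))
E
```

```text
time_s: 9.78
eef_pos: [0.6465, 0.0322, 0.0132]
eef_rot: [-0.014, 1.0, -0.001, -0.004]
ft_force: [-16.4, -7.3, 14.5]
opening: 0.043
grip_force: 62.9
time_s: 9.95
eef_pos: [0.6464, 0.0322, 0.0131]
eef_rot: [-0.014, 1.0, -0.001, -0.006]
ft_force: [-25.1, -7.6, 18.5]
opening: 0.041
grip_force: 63.4
```

View pics/t6.png

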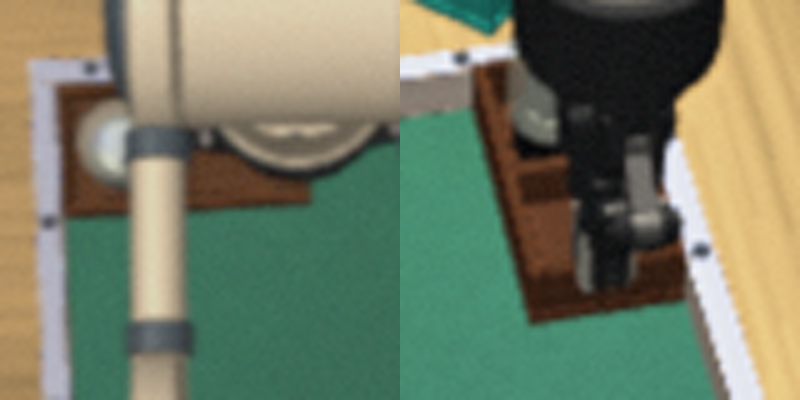

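The tray corner at crop (60,85) sits against both fences, and the force has risen to 25 N at the far fence and 8 N at the left one. I'll relax, release, and rise to measure.

```bash
python3 -m crank '[{"claw":1,"x":2,"y":-1,"z":0,"twist":0},{"claw":1,"x":3,"y":0,"z":0,"twist":0},{"claw":0.55,"x":0,"y":0,"z":0,"twist":0},{"claw":0.55,"x":0,"y":0,"z":0,"twist":0},{"claw":0.55,"x":0,"y":0,"z":0,"twist":0},{"claw":0.55,"x":0,"y":0,"z":-15,"twist":0},{"claw":0.55,"x":0,"y":0,"z":-35,"twist":0},{"claw":0.3,"x":0,"y":0,"z":-40,"twist":0},{"claw":0,"x":10,"y":0,"z":-40,"twist":0},{"claw":0,"x":20,"y":-20,"z":-30,"twist":0}]';python3 -m crank '[{"claw":0,"x":20,"y":-30,"z":0,"twist":0},{"claw":0,"x":20,"y":-30,"z":0,"twist":0},{"claw":0,"x":20,"y":-30,"z":0,"twist":0},{"claw":0,"x":10,"y":-20,"z":0,"twist":0},{"claw":0,"x":0,"y":0,"z":0,"twist":0},{"claw":0,"x":0,"y":0,"z":0,"twist":0}]'
cat > w.py <<'E'
from m import *
for c in ["wrist","top","side"]:
    f=robot.grab_frame(c); P=cloud(f); H,S,V=cv2.split(cv2.cvtColor(f["color"],40))
    X,Y,Z=P[...,0],P[...,1],P[...,2]
    wal=((H<18)|(H>170))&(S>90)&(V<120)
    m=wal&(X>.60)&(X<.70)&(Y>.0)&(Y<.18)&(Z>.026)&(Z<.046)
    k=np.argwhere(m)[:,::-1].astype(float); q=onplane(k,f,.038)[:,:2] if len(k) else k
    print(c,len(k),"rim",box(q) if len(k) else "")
    fe=(S<60)&(V>110)&(X>.48)&(X<.72)&(Y>-.12)&(Y<.2)&(Z>.024)&(Z<.042)
    k2=np.argwhere(fe)[:,::-1].astype(float)
    if len(k2): q2=onplane(k2,f,.033)[:,:2]; print("  fence outer",box(q2))
    g=(H>60)&(H<85)&(S>80)&(V<160)&(X>.47)&(X<.70)&(Y>-.12)&(Y<.17)&(Z<.02)
    kg=np.argwhere(g)[:,::-1].astype(float)
    if len(kg): print("  board",box(onplane(kg,f,.008)[:,:2]))
    t=(X>.60)&(X<.70)&(Y>.06)&(Y<.18)&(Z>.055); print("  tube",np.median(P[t],0).round(3),np.ptp(P[t],0).round(3) if t.any() else "")
    sp=(X>.39)&(X<.48)&(Y>-.26)&(Y<-.15)&(Z>.03); print("  spare",np.median(P[sp],0).round(3))
print(robot.observe()["eef_pos"])
E
python3 w.py
```

```text
time_s: 10.88
eef_pos: [0.618, 0.0144, 0.1755]
eef_rot: [-0.017, 1.0, 0.001, 0.001]
ft_force: [0.5, -0.6, -0.1]
opening: 0.855
grip_force: 0.0
time_s: 11.38
eef_pos: [0.5499, -0.1013, 0.1727]
eef_rot: [-0.014, 1.0, 0.0, -0.0]
ft_force: [0.1, 1.2, -1.3]
opening: 0.997
grip_force: 0.0
wrist 1982 rim (array([640.6,  87.4]), array([ 67.1, 123.4]), 1.58)
  fence outer (array([639.9,  71.9]), array([150. , 324.3]), 39.01)
  board (array([585. ,  27.1]), array([185.4, 245.5]), 1.77)
  tube [0.634 0.11  0.076] [0.036 0.037 0.029]
  spare [ 0.433 -0.203  0.065]
top 360 rim (array([645.5,  90.2]), array([ 62.8, 116.9]), 1.72)
  fence outer (array([593.7,  32.4]), array([199.3, 258. ]), 1.68)
  board (array([588.2,  26.7]), array([185.4, 244.3]), 1.65)
  tube [0.641 0.117 0.081] [0.039 0.038 0.037]
  spare [ 0.43  -0.221  0.068]
side 587 rim (array([645.6,  80.4]), array([ 64. , 127.6]), 1.86)
  fence outer (array([593.9,  27. ]), array([198.9, 263.8]), 1.7)
  board (array([593.3,  21.4]), array([194.9, 249.5]), 1.63)
  tube [0.642 0.106 0.076] [0.04  0.037 0.031]
  spare [ 0.435 -0.221  0.064]
[ 0.55064136 -0.09968952  0.17255277]
```

```bash
python3 -m crank '[{"claw":1,"x":-7,"y":31,"z":0,"twist":0},{"claw":1,"x":-7,"y":31,"z":0,"twist":0},{"claw":1,"x":-7,"y":31,"z":0,"twist":0},{"claw":1,"x":-7,"y":31,"z":0,"twist":0},{"claw":1,"x":-7,"y":31,"z":20,"twist":0},{"claw":1,"x":-7,"y":29,"z":30,"twist":0},{"claw":1,"x":0,"y":0,"z":38,"twist":0},{"claw":1,"x":0,"y":0,"z":38,"twist":0},{"claw":1,"x":0,"y":0,"z":30,"twist":0},{"claw":1,"x":0,"y":0,"z":6,"twist":0}]'; python3 -m crank '[{"claw":1,"x":0,"y":0,"z":3,"twist":0},{"claw":1,"x":0,"y":0,"z":0,"twist":0}]'
```

```text
time_s: 12.37
eef_pos: [0.5824, 0.0854, 0.0037]
eef_rot: [-0.016, 1.0, -0.0, -0.006]
ft_force: [-0.7, -0.6, -1.1]
opening: -0.002
grip_force: 0.0
time_s: 12.53
eef_pos: [0.5872, 0.0846, 0.0092]
eef_rot: [-0.015, 1.0, 0.0, 0.0]
ft_force: [0.6, -0.7, -0.6]
opening: -0.004
grip_force: 0.0
```

```bash
python3 -m crank '[{"claw":1,"x":-4,"y":0,"z":2,"twist":0},{"claw":1,"x":-4,"y":0,"z":2,"twist":0},{"claw":1,"x":-3,"y":0,"z":0,"twist":0},{"claw":1,"x":-2,"y":0,"z":0,"twist":0}]'; python3 -m crank '[{"claw":1,"x":-1,"y":0,"z":0,"twist":0},{"claw":1,"x":-1,"y":0,"z":0,"twist":0}]'; python3 -m crank '[{"claw":1,"x":-1,"y":0,"z":0,"twist":0},{"claw":1,"x":-1,"y":0,"z":0,"twist":0}]'; python3 -m crank '[{"claw":1,"x":-1,"y":0,"z":0,"twist":0},{"claw":1,"x":-1,"y":0,"z":0,"twist":0}]'
```

```text
time_s: 12.87
eef_pos: [0.6011, 0.0842, 0.0059]
eef_rot: [-0.014, 1.0, 0.0, 0.001]
ft_force: [-0.3, -0.1, 0.1]
opening: -0.002
grip_force: 0.0
time_s: 13.03
eef_pos: [0.6022, 0.0842, 0.0049]
eef_rot: [-0.014, 1.0, 0.0, 0.0]
ft_force: [-0.0, -0.0, -0.2]
opening: -0.004
grip_force: 0.0
time_s: 13.2
eef_pos: [0.6038, 0.0843, 0.0045]
eef_rot: [-0.014, 1.0, -0.0, -0.0]
ft_force: [0.7, 0.4, -0.5]
opening: -0.003
grip_force: 0.2
time_s: 13.37
eef_pos: [0.6044, 0.0844, 0.0044]
eef_rot: [-0.015, 1.0, -0.0, -0.002]
ft_force: [-9.8, -0.7, 5.6]
opening: -0.001
grip_force: 5.1
```

```bash
python3 -m crank '[{"claw":1,"x":20,"y":0,"z":-10,"twist":0},{"claw":1,"x":5,"y":-32,"z":-10,"twist":0},{"claw":1,"x":0,"y":-36,"z":0,"twist":0},{"claw":1,"x":-10,"y":-27,"z":0,"twist":0},{"claw":1,"x":-20,"y":0,"z":0,"twist":0},{"claw":1,"x":-30,"y":0,"z":10,"twist":0},{"claw":1,"x":-10,"y":0,"z":10,"twist":0},{"claw":1,"x":0,"y":0,"z":0,"twist":0},{"claw":1,"x":0,"y":5,"z":0,"twist":0},{"claw":1,"x":0,"y":3,"z":0,"twist":0}]'; python3 -m crank '[{"claw":1,"x":0,"y":3,"z":0,"twist":0},{"claw":1,"x":0,"y":2,"z":0,"twist":0}]'; python3 -m crank '[{"claw":1,"x":0,"y":2,"z":0,"twist":0},{"claw":1,"x":0,"y":2,"z":0,"twist":0}]'
```

```text
time_s: 14.2
eef_pos: [0.6527, -0.0007, 0.0046]
eef_rot: [-0.015, 1.0, 0.0, -0.0]
ft_force: [-0.2, -0.0, -0.0]
opening: 0.002
grip_force: 0.0
time_s: 14.37
eef_pos: [0.653, 0.0046, 0.0055]
eef_rot: [-0.015, 1.0, 0.0, 0.001]
ft_force: [-0.2, -0.6, -0.1]
opening: 0.003
grip_force: 0.0
time_s: 14.53
eef_pos: [0.6529, 0.0082, 0.0052]
eef_rot: [-0.015, 1.0, -0.0, 0.0]
ft_force: [0.0, -0.3, 0.1]
opening: 0.001
grip_force: 0.0
```

```bash
python3 -m crank '[{"claw":1,"x":0,"y":2,"z":0,"twist":0},{"claw":1,"x":0,"y":2,"z":0,"twist":0}]'; python3 -m crank '[{"claw":1,"x":0,"y":2,"z":0,"twist":0},{"claw":1,"x":0,"y":1,"z":0,"twist":0}]'; python3 -m crank '[{"claw":1,"x":0,"y":1,"z":0,"twist":0},{"claw":1,"x":0,"y":1,"z":0,"twist":0}]'; python3 -m crank '[{"claw":1,"x":0,"y":1,"z":0,"twist":0},{"claw":1,"x":0,"y":1,"z":0,"twist":0}]'
```

```text
time_s: 14.7
eef_pos: [0.6528, 0.012, 0.0047]
eef_rot: [-0.015, 1.0, -0.0, 0.0]
ft_force: [-0.3, 0.0, -0.8]
opening: 0.002
grip_force: 0.0
time_s: 14.87
eef_pos: [0.6527, 0.0151, 0.0044]
eef_rot: [-0.015, 1.0, 0.0, -0.0]
ft_force: [1.4, 0.2, -0.2]
opening: 0.002
grip_force: 0.0
time_s: 15.03
eef_pos: [0.6527, 0.0159, 0.0044]
eef_rot: [-0.014, 1.0, -0.001, -0.0]
ft_force: [0.7, -5.7, -0.1]
opening: -0.003
grip_force: 2.7
time_s: 15.2
eef_pos: [0.6527, 0.016, 0.0044]
eef_rot: [-0.014, 1.0, -0.002, -0.0]
ft_force: [-0.2, -11.3, 0.1]
opening: 0.003
grip_force: 5.5
```

Both pushes met the fences with almost no tray motion, so the tray is flush. Next is the spare tube at (0.433, -0.211).

```bash
python3 -m crank '[{"claw":1,"x":0,"y":-10,"z":0,"twist":0},{"claw":1,"x":0,"y":-4,"z":-20,"twist":0},{"claw":0,"x":0,"y":0,"z":-35,"twist":7},{"claw":0,"x":0,"y":0,"z":-35,"twist":7},{"claw":0,"x":0,"y":0,"z":-35,"twist":7},{"claw":0,"x":0,"y":0,"z":0,"twist":7},{"claw":0,"x":0,"y":0,"z":0,"twist":7},{"claw":0,"x":0,"y":0,"z":0,"twist":7},{"claw":0,"x":0,"y":0,"z":0,"twist":7},{"claw":0,"x":0,"y":0,"z":0,"twist":7}]'; python3 -m crank '[{"claw":0,"x":0,"y":0,"z":0,"twist":7},{"claw":0,"x":0,"y":0,"z":0,"twist":7},{"claw":0,"x":0,"y":0,"z":0,"twist":7},{"claw":0,"x":0,"y":0,"z":0,"twist":7},{"claw":0,"x":0,"y":0,"z":0,"twist":7},{"claw":0,"x":0,"y":0,"z":0,"twist":0},{"claw":0,"x":0,"y":0,"z":0,"twist":0}]'
```

```text
time_s: 16.03
eef_pos: [0.6531, 0.0047, 0.1295]
eef_rot: [0.459, 0.888, 0.0, -0.0]
ft_force: [-0.4, 0.1, -1.1]
opening: 1.002
grip_force: 0.0
time_s: 16.62
eef_pos: [0.653, 0.0047, 0.1294]
eef_rot: [0.702, 0.712, 0.0, -0.0]
ft_force: [0.1, 0.2, -0.3]
opening: 1.004
grip_force: 0.0
```

```bash
python3 -m crank '[{"claw":0,"x":-20,"y":-21,"z":0,"twist":0},{"claw":0,"x":-27,"y":-28,"z":0,"twist":0},{"claw":0,"x":-27,"y":-28,"z":0,"twist":0},{"claw":0,"x":-27,"y":-28,"z":0,"twist":0},{"claw":0,"x":-27,"y":-28,"z":0,"twist":0},{"claw":0,"x":-27,"y":-28,"z":0,"twist":0},{"claw":0,"x":-27,"y":-28,"z":0,"twist":0},{"claw":0,"x":-20,"y":-22,"z":0,"twist":0},{"claw":0,"x":-11,"y":-12,"z":0,"twist":0},{"claw":0,"x":0,"y":0,"z":0,"twist":0}]'; python3 -m crank '[{"claw":0,"x":0,"y":0,"z":0,"twist":0},{"claw":0,"x":0,"y":0,"z":0,"twist":0}]'
python3 - <<'E'
from m import *
s=robot.observe(); print(s["eef_pos"])
for c in ["wrist","side","top"]:
    f=robot.grab_frame(c); P=cloud(f); X,Y,Z=P[...,0],P[...,1],P[...,2]
    m=(X>.39)&(X<.48)&(Y>-.26)&(Y<-.15)&(Z>.025)&(Z<.085)
    for lo,hi in [(.025,.045),(.045,.062),(.062,.085)]:
        q=P[m&(Z>lo)&(Z<hi)]
        if len(q)>5: print(c,lo,len(q),np.percentile(q[:,:2],[2,50,98],axis=0).round(3).tolist())
E
```

```text
time_s: 17.45
eef_pos: [0.4306, -0.213, 0.1299]
eef_rot: [0.703, 0.711, -0.0, 0.0]
ft_force: [-0.3, -0.2, 0.3]
opening: 1.002
grip_force: 0.0
time_s: 17.62
eef_pos: [0.4331, -0.2103, 0.1296]
eef_rot: [0.702, 0.712, 0.0, 0.0]
ft_force: [-0.3, 0.3, -0.1]
opening: 0.999
grip_force: 0.0
[ 0.43308412 -0.21033625  0.12955841]
wrist 0.025 231 [[0.414, -0.201], [0.43, -0.191], [0.448, -0.189]]
wrist 0.045 599 [[0.412, -0.227], [0.43, -0.195], [0.45, -0.189]]
wrist 0.062 1902 [[0.415, -0.224], [0.431, -0.207], [0.447, -0.193]]
side 0.025 133 [[0.417, -0.232], [0.436, -0.229], [0.452, -0.215]]
side 0.045 178 [[0.415, -0.232], [0.436, -0.227], [0.452, -0.203]]
side 0.062 374 [[0.418, -0.229], [0.434, -0.215], [0.449, -0.197]]
top 0.025 16 [[0.416, -0.201], [0.433, -0.193], [0.448, -0.19]]
top 0.045 32 [[0.416, -0.208], [0.437, -0.197], [0.451, -0.191]]
top 0.062 99 [[0.418, -0.211], [0.435, -0.202], [0.449, -0.192]]
```

```bash
python3 -m crank '[{"claw":0,"x":0,"y":0,"z":20,"twist":0},{"claw":0,"x":0,"y":0,"z":25,"twist":0},{"claw":0,"x":0,"y":0,"z":25,"twist":0},{"claw":0,"x":0,"y":0,"z":20,"twist":0},{"claw":0,"x":0,"y":0,"z":15,"twist":0},{"claw":0,"x":0,"y":0,"z":10,"twist":0},{"claw":0,"x":0,"y":0,"z":4,"twist":0},{"claw":0,"x":0,"y":0,"z":0,"twist":0}]'; python3 -m crank '[{"claw":0.3,"x":0,"y":0,"z":0,"twist":0},{"claw":0.4,"x":0,"y":0,"z":0,"twist":0},{"claw":0.45,"x":0,"y":0,"z":0,"twist":0},{"claw":0.5,"x":0,"y":0,"z":0,"twist":0},{"claw":0.55,"x":0,"y":0,"z":0,"twist":0},{"claw":0.6,"x":0,"y":0,"z":0,"twist":0},{"claw":0.65,"x":0,"y":0,"z":0,"twist":0},{"claw":0.65,"x":0,"y":0,"z":0,"twist":0}]'
```

```text
time_s: 18.43
eef_pos: [0.4324, -0.2102, 0.0096]
eef_rot: [0.703, 0.712, -0.0, -0.001]
ft_force: [0.4, 0.0, 0.8]
opening: 1.002
grip_force: 0.0
time_s: 19.1
eef_pos: [0.4332, -0.2112, 0.0117]
eef_rot: [0.703, 0.711, 0.0, 0.001]
ft_force: [0.3, 0.6, 5.4]
opening: 0.448
grip_force: 60.2
```

```bash
python3 -m crank '[{"claw":0.65,"x":0,"y":0,"z":-5,"twist":0},{"claw":0.65,"x":0,"y":0,"z":-15,"twist":0},{"claw":0.65,"x":0,"y":0,"z":-20,"twist":0},{"claw":0.65,"x":0,"y":0,"z":-20,"twist":0},{"claw":0.65,"x":0,"y":0,"z":-10,"twist":0},{"claw":0.65,"x":0,"y":0,"z":0,"twist":0}]'
python3 - <<'E'
from m import *
s=robot.observe(); e=s["eef_pos"]; print(e,s["opening"],s["grip_force"])
f=robot.grab_frame("side"); P=cloud(f); X,Y,Z=P[...,0],P[...,1],P[...,2]
m=(X>.36)&(X<.5)&(Y>-.28)&(Y<-.15)&(Z>.03)
H,S,V=cv2.split(cv2.cvtColor(f["color"],40))
for lo in np.arange(.04,.19,.01):
    q=P[m&(Z>lo)&(Z<lo+.01)]; v=V[m&(Z>lo)&(Z<lo+.01)]
    if len(q): print(round(lo,3),len(q),np.percentile(q[:,0],[2,50,98]).round(3),np.percentile(q[:,1],[2,50,98]).round(3),int(np.median(v)))
print(np.nanmin(Z[m]))
E
```

```text
time_s: 19.6
eef_pos: [0.4337, -0.2115, 0.0831]
eef_rot: [0.703, 0.711, 0.001, 0.002]
ft_force: [0.8, 0.7, -0.1]
opening: 0.443
grip_force: 60.3
[ 0.43372328 -0.21147408  0.08311771] 0.44278204935468707 60.300917472923175
0.07 55 [0.419 0.438 0.452] [-0.229 -0.227 -0.214] 23
0.08 58 [0.421 0.438 0.451] [-0.23  -0.227 -0.217] 29
0.09 59 [0.417 0.437 0.453] [-0.232 -0.23  -0.22 ] 99
0.1 108 [0.407 0.438 0.464] [-0.232 -0.227 -0.218] 110
0.11 147 [0.404 0.437 0.467] [-0.232 -0.224 -0.218] 107
0.12 161 [0.403 0.437 0.466] [-0.232 -0.224 -0.218] 102
0.13 386 [0.411 0.433 0.46 ] [-0.23  -0.221 -0.202] 192
0.14 201 [0.39  0.434 0.477] [-0.226 -0.219 -0.204] 178
0.15 370 [0.384 0.414 0.483] [-0.226 -0.217 -0.202] 44
0.16 165 [0.38  0.416 0.489] [-0.23  -0.224 -0.202] 26
0.17 248 [0.377 0.433 0.492] [-0.23  -0.224 -0.21 ] 26
0.18 240 [0.373 0.43  0.496] [-0.23  -0.224 -0.216] 25
0.07067166903020039
```

```bash
python3 -m crank '[{"claw":0.65,"x":10,"y":8,"z":0,"twist":0},{"claw":0.65,"x":20,"y":16,"z":0,"twist":0},{"claw":0.65,"x":22,"y":18,"z":0,"twist":0},{"claw":0.65,"x":22,"y":18,"z":0,"twist":0},{"claw":0.65,"x":22,"y":18,"z":0,"twist":0},{"claw":0.65,"x":22,"y":18,"z":0,"twist":0},{"claw":0.65,"x":22,"y":18,"z":0,"twist":0},{"claw":0.65,"x":22,"y":18,"z":0,"twist":0},{"claw":0.65,"x":22,"y":18,"z":0,"twist":0},{"claw":0.65,"x":22,"y":18,"z":0,"twist":0}]'; python3 -m crank '[{"claw":0.65,"x":22,"y":18,"z":0,"twist":0},{"claw":0.65,"x":22,"y":16,"z":0,"twist":0},{"claw":0.65,"x":14,"y":12,"z":0,"twist":0},{"claw":0.65,"x":6,"y":4,"z":0,"twist":0},{"claw":0.65,"x":0,"y":0,"z":0,"twist":0},{"claw":0.65,"x":0,"y":0,"z":0,"twist":0},{"claw":0.65,"x":0,"y":0,"z":0,"twist":0}]'
python3 w.py
python3 - <<'E'
from m import *
f=robot.grab_frame("side"); g=robot.grab_frame("wrist")
cv2.imwrite("pics/t10.png",np.hstack([cv2.resize(f["color"][150:270,290:410],(400,400)),cv2.resize(g["color"],(400,400))]))
P=cloud(f); X,Y,Z=P[...,0],P[...,1],P[...,2]
m=(X>.6)&(X<.7)&(Y>.02)&(Y<.09)
for lo in (.07,.08): q=P[m&(Z>lo)&(Z<lo+.01)]; print(lo,len(q),np.percentile(q[:,:2],[2,50,98],axis=0).round(3).tolist())
E
```

```text
time_s: 20.48
eef_pos: [0.5978, -0.0015, 0.0779]
eef_rot: [0.703, 0.711, -0.001, -0.001]
ft_force: [0.2, -0.6, -0.8]
opening: 0.443
grip_force: 60.3
time_s: 21.07
eef_pos: [0.6466, 0.0607, 0.0797]
eef_rot: [0.703, 0.711, -0.001, -0.0]
ft_force: [-0.8, -1.1, -0.0]
opening: 0.448
grip_force: 60.4
wrist 4719 rim (array([645.5,  97.5]), array([ 62.2, 107.6]), 1.72)
  fence outer (array([591.2,  56.7]), array([198.2, 211.1]), 1.7)
  board (array([584.7,  28.3]), array([185.4, 246.6]), 2.72)
  tube [0.65  0.074 0.169] [0.1   0.079 0.131]
  spare [nan nan nan]
top 111 rim (array([626. ,  78.3]), array([30.2, 96.9]), 8.2)
  fence outer (array([646.9,  73.9]), array([146.3, 323.1]), 38.11)
  board (array([588.5,  16.2]), array([185.3, 223.2]), 1.68)
  tube [0.637 0.093 0.473] [0.089 0.069 0.431]
  spare [nan nan nan]
side 452 rim (array([646.3,  80.4]), array([ 63.8, 127.6]), 1.85)
  fence outer (array([641.2,  64.5]), array([136.2, 326.5]), 38.41)
  board (array([593.3,  21.4]), array([194.8, 249.6]), 1.65)
  tube [0.611 0.07  0.442] [0.099 0.054 0.366]
  spare [nan nan nan]
[0.64704693 0.06063105 0.08062556]
0.07 62 [[0.63, 0.042], [0.645, 0.045], [0.663, 0.057]]
0.08 49 [[0.631, 0.041], [0.645, 0.044], [0.662, 0.059]]
  return _methods._mean(a, axis=axis, dtype=dtype,
  ret = um.true_divide(
```

View pics/t10.png

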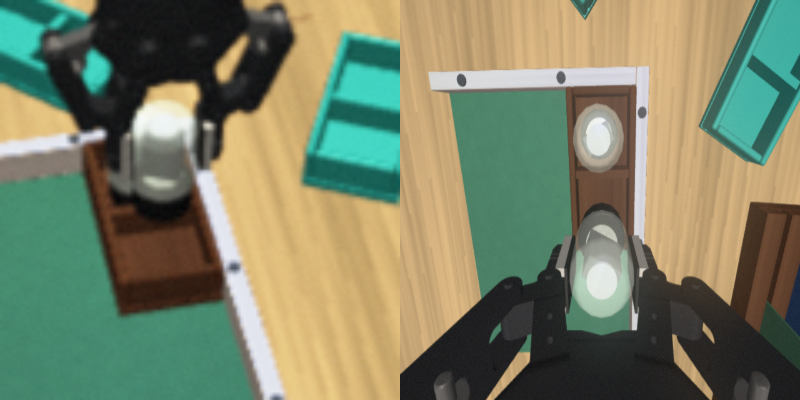

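The tube hangs upright over the empty right cell, with the loaded tube upright beside it at (598,140). Its axis is within about 1–2 mm of the cell centre, so I'll lower it.

```bash
python3 -m crank '[{"claw":0.65,"x":0.5,"y":0.5,"z":8,"twist":0},{"claw":0.65,"x":0,"y":0,"z":10,"twist":0},{"claw":0.65,"x":0,"y":0,"z":10,"twist":0},{"claw":0.65,"x":0,"y":0,"z":6,"twist":0},{"claw":0.65,"x":0,"y":0,"z":4,"twist":0},{"claw":0.65,"x":0,"y":0,"z":4,"twist":0},{"claw":0.65,"x":0,"y":0,"z":3,"twist":0},{"claw":0.65,"x":0,"y":0,"z":3,"twist":0},{"claw":0.65,"x":0,"y":0,"z":0,"twist":0},{"claw":0.65,"x":0,"y":0,"z":0,"twist":0}]'; python3 -m crank '[{"claw":0.65,"x":0,"y":0,"z":1,"twist":0},{"claw":0.65,"x":0,"y":0,"z":1,"twist":0},{"claw":0.65,"x":0,"y":0,"z":1,"twist":0}]'
```

```text
time_s: 22.15
eef_pos: [0.648, 0.0622, 0.0325]
eef_rot: [0.703, 0.711, 0.0, 0.0]
ft_force: [0.0, 1.0, -0.6]
opening: 0.445
grip_force: 60.4
time_s: 22.4
eef_pos: [0.6481, 0.0622, 0.0297]
eef_rot: [0.703, 0.711, 0.0, 0.0]
ft_force: [0.3, 0.5, -0.6]
opening: 0.449
grip_force: 60.4
```

```bash
python3 -m crank '[{"claw":0.65,"x":0,"y":0,"z":1,"twist":0},{"claw":0.65,"x":0,"y":0,"z":1,"twist":0},{"claw":0.65,"x":0,"y":0,"z":0,"twist":0}]'; python3 -m crank '[{"claw":0.65,"x":0,"y":0,"z":1,"twist":0},{"claw":0.65,"x":0,"y":0,"z":0,"twist":0}]'; python3 -m crank '[{"claw":0.65,"x":0,"y":0,"z":1,"twist":0},{"claw":0.65,"x":0,"y":0,"z":0,"twist":0}]'
```

```text
time_s: 22.65
eef_pos: [0.6477, 0.0622, 0.0271]
eef_rot: [0.703, 0.711, -0.0, -0.0]
ft_force: [0.0, -0.2, -1.3]
opening: 0.445
grip_force: 60.4
time_s: 22.82
eef_pos: [0.6478, 0.0622, 0.0262]
eef_rot: [0.703, 0.711, -0.0, -0.0]
ft_force: [0.3, 0.3, -0.6]
opening: 0.454
grip_force: 60.4
time_s: 22.98
eef_pos: [0.648, 0.0622, 0.0258]
eef_rot: [0.703, 0.711, 0.0, 0.0]
ft_force: [-0.8, 0.4, 0.3]
opening: 0.45
grip_force: 60.5
```

```bash
python3 -m crank '[{"claw":0.65,"x":0,"y":0,"z":1,"twist":0},{"claw":0.65,"x":0,"y":0,"z":0,"twist":0}]'; python3 -m crank '[{"claw":0.65,"x":0,"y":0,"z":1,"twist":0},{"claw":0.65,"x":0,"y":0,"z":0,"twist":0}]'
```

```text
time_s: 23.15
eef_pos: [0.648, 0.0622, 0.0257]
eef_rot: [0.703, 0.711, 0.0, 0.0]
ft_force: [-2.6, 0.8, 4.4]
opening: 0.448
grip_force: 61.0
time_s: 23.32
eef_pos: [0.6481, 0.0623, 0.0257]
eef_rot: [0.703, 0.711, 0.0, 0.0]
ft_force: [-4.6, -0.4, 8.3]
opening: 0.443
grip_force: 61.4
```

Contact at the predicted height, so the tube is on the cell floor. I'll release and retreat.

```bash
python3 -m crank '[{"claw":0.65,"x":0,"y":0,"z":-2,"twist":0},{"claw":0.5,"x":0,"y":0,"z":0,"twist":0},{"claw":0.4,"x":0,"y":0,"z":0,"twist":0},{"claw":0.25,"x":0,"y":0,"z":0,"twist":0},{"claw":0.1,"x":0,"y":0,"z":0,"twist":0},{"claw":0.1,"x":0,"y":0,"z":-10,"twist":0},{"claw":0.1,"x":0,"y":0,"z":-25,"twist":0},{"claw":0.1,"x":0,"y":0,"z":-40,"twist":0},{"claw":0.1,"x":0,"y":0,"z":-40,"twist":0},{"claw":0.1,"x":0,"y":0,"z":-30,"twist":0}]'; python3 -m crank '[{"claw":0,"x":-25,"y":-25,"z":0,"twist":0},{"claw":0,"x":-28,"y":-28,"z":0,"twist":0},{"claw":0,"x":-28,"y":-28,"z":0,"twist":0},{"claw":0,"x":-28,"y":-28,"z":0,"twist":0},{"claw":0,"x":-28,"y":-28,"z":0,"twist":0},{"claw":0,"x":-28,"y":-20,"z":0,"twist":0},{"claw":0,"x":0,"y":0,"z":0,"twist":0},{"claw":0,"x":0,"y":0,"z":0,"twist":0}]'
cat >> w.py <<'E'
for c in ["top","side"]:
    P=cloud(robot.grab_frame(c)); X,Y,Z=P[...,0],P[...,1],P[...,2]
    for y0,y1 in [(.035,.09),(.09,.15)]:
        for lo,hi in [(.045,.06),(.06,.074),(.074,.095)]:
            q=P[(X>.61)&(X<.69)&(Y>y0)&(Y<y1)&(Z>lo)&(Z<hi)]
            if len(q)>4: print(c,y0,lo,len(q),np.percentile(q,[2,50,98],axis=0).round(3).tolist())
E
python3 w.py 2>/dev/null
```

```text
time_s: 24.15
eef_pos: [0.6483, 0.0622, 0.175]
eef_rot: [0.703, 0.711, 0.001, 0.001]
ft_force: [0.9, -0.4, 1.3]
opening: 0.902
grip_force: 0.0
time_s: 24.82
eef_pos: [0.4923, -0.1059, 0.1717]
eef_rot: [0.704, 0.71, 0.001, 0.001]
ft_force: [0.4, 0.3, 0.2]
opening: 0.998
grip_force: 0.0
wrist 1547 rim (array([643.6,  46.9]), array([38.2, 67.9]), 89.89)
  fence outer (array([685.6, -13.9]), array([ 13.5, 159.2]), 0.88)
  board (array([586.7,  -9.2]), array([186.4, 173.6]), 1.63)
  tube [nan nan nan] 
  spare [nan nan nan]
top 348 rim (array([646. ,  90.3]), array([ 62.4, 116.9]), 1.53)
  fence outer (array([593.7,  32.4]), array([199.1, 258.1]), 1.73)
  board (array([588.2,  26.7]), array([185.3, 244.3]), 1.71)
  tube [0.644 0.107 0.082] [0.044 0.077 0.038]
  spare [ 0.467 -0.156  0.571]
side 465 rim (array([646.1,  80.8]), array([ 63.9, 126.5]), 1.42)
  fence outer (array([674.8,  49.8]), array([128.6, 282.8]), 28.69)
  board (array([593.3,  21.4]), array([194.8, 249.5]), 1.65)
  tube [0.643 0.103 0.078] [0.044 0.071 0.03 ]
  spare [ 0.462 -0.162  0.537]
[ 0.49336225 -0.10387444  0.170
[... 361 characters left out ...]
9 0.06 22 [[0.624, 0.099, 0.063], [0.633, 0.108, 0.068], [0.662, 0.13, 0.074]]
top 0.09 0.074 206 [[0.626, 0.101, 0.075], [0.644, 0.118, 0.082], [0.661, 0.136, 0.09]]
side 0.035 0.045 95 [[0.629, 0.041, 0.045], [0.646, 0.045, 0.053], [0.666, 0.061, 0.059]]
side 0.035 0.06 118 [[0.629, 0.041, 0.06], [0.645, 0.046, 0.068], [0.668, 0.063, 0.074]]
side 0.035 0.074 219 [[0.632, 0.044, 0.074], [0.648, 0.056, 0.081], [0.665, 0.075, 0.085]]
side 0.09 0.045 67 [[0.626, 0.096, 0.046], [0.636, 0.102, 0.055], [0.662, 0.113, 0.06]]
side 0.09 0.06 96 [[0.626, 0.097, 0.061], [0.641, 0.101, 0.068], [0.662, 0.114, 0.074]]
side 0.09 0.074 202 [[0.628, 0.099, 0.074], [0.644, 0.112, 0.08], [0.661, 0.13, 0.085]]
```

```bash
python3 -c "
from bench import robot; print(robot.sign_off())"
```

```text
the job is handed in; nothing more can be done
None
```

The job is handed in: the walnut tray was slid flush against both fences, and the spare tube was lowered upright into the right cell beside the loaded one. Final camera measurements agree, but the judge's verdict was not shown.

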